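# Stir the clay beads in the bowl

## Task

Take the wooden stick from its jar and stir the clay beads in the bowl with it: put its foot down among the beads and, starting from the side of the bowl away from the robot, carry it round in wide circles for at least two full turns, so that no bead is left where it lay. Keep all the beads in the bowl and do not touch them with the fingers, then stand the stick back in its jar and let go. Leave the other things on the table as they are.

Things in the scene. Friction and masses are not known exactly. Their poses are not given: they have to be found in the camera images.
- bowl: round white glazed stoneware bowl with five beads in it, fixed to the table, 144 mm wide at the rim, 60 mm high; flat inner floor 8 mm above the table, about 57 mm in radius, inner wall steep, inner mouth radius 66 mm. Origin on the table under its centre; axes as the world's (x away from the robot, y left)
- jar: narrow round terracotta jar, fixed to the table, 48 mm wide, 92 mm high, mouth 36 mm wide, straight inside down to a flat inner floor 8 mm above the table; it holds the stick. Origin on the table under its centre
- stick: plain round wooden stirring stick, 14 mm thick, 200 mm long, about 40 g, standing loose in the jar, upright or leaning up to about 15 degrees, with some 100 mm of it above the mouth. Origin at the centre of its foot (lower end), z along it to the top
- stick_foot (a point): centre of the stick's lower end; carried round at about 40 mm from the centre of the bowl it pushes the beads along, at under 35 mm it can pinch a bead against the wall and be twisted in the grip
- stick_top (a point): centre of the stick's upper end, 200 mm from the foot
- bead0: one of five chunky clay beads, an upright round barrel 22 mm wide and 18 mm high, about 20 g, loose on the bowl's floor; the five start in a rough ring of about 36 mm radius round the bowl's empty centre. Origin at the centre of its underside
- bead1: one of five chunky clay beads, an upright round barrel 22 mm wide and 18 mm high, about 20 g, loose on the bowl's floor; the five start in a rough ring of about 36 mm radius round the bowl's empty centre. Origin at the centre of its underside
- bead2: one of five chunky clay beads, an upright round barrel 22 mm wide and 18 mm high, about 20 g, loose on the bowl's floor; the five start in a rough ring of about 36 mm radius round the bowl's empty centre. Origin at the centre of its underside
- bead3: one of five chunky clay beads, an upright round barrel 22 mm wide and 18 mm high, about 20 g, loose on the bowl's floor; the five start in a rough ring of about 36 mm radius round the bowl's empty centre. Origin at the centre of its underside
- bead4: one of five chunky clay beads, an upright round barrel 22 mm wide and 18 mm high, about 20 g, loose on the bowl's floor; the five start in a rough ring of about 36 mm radius round the bowl's empty centre. Origin at the centre of its underside
- modelling_knife: flat wooden modelling knife, 150 x 16 x 10 mm, lying on the table between bowl and jar (bystander)
- clay_lump: lump of clay, 48 mm wide, 42 mm high, origin under its centre (bystander)
- tumbler_a: terracotta tumbler, 76 mm wide, 85 mm high, beyond the work (bystander)
- tumbler_b: terracotta tumbler, 68 mm wide, 75 mm high, beyond the work (bystander)
- bottle: brown glass bottle, 64 mm wide, 190 mm high, beyond the work (bystander)
Not all that is in view belongs to the job. Of the things shaped like the bowl, the white one is meant.

How it is judged:
By the outcome, as a careful person would: the job done as asked, in the order asked, and still so for the second after the job is handed in, with the robot touching nothing.
It also fails if it takes over 70 s, if anything falls off the work surface, if the arm or the gripper's body presses on something with over 40 N, if the wrist force passes 120 N, or if a joint passes its speed limit or range.

## Robot

A 6-joint arm with a two-finger parallel gripper is mounted at the origin on the work surface. World frame = base frame: x ahead of the robot, y to its left, z up, the work surface at z = 0. Lengths are in m, angles in rad, forces in N, time in s.
With the tool pointing down it reaches from about 0.35 to 0.775 m from the base axis. Payload 7.3 kg.
Tool frame: the origin (TCP) lies at the centre of the arm's flange, where the gripper is bolted on; the fingertips stand 178 mm ahead of it and the grasp point (between the pads) lies 159 mm ahead of it; z points along the fingers, y is the line along which they close (so a half turn about z gives the same grasp; the last joint's range is limited). The gripper opens to 92 mm and grips with 3 to 60 N. Pads are 19 mm wide; open, the fingers measure 130 mm over their backs; the gripper's body (75 mm by 190 mm) begins 47 mm behind the grasp point.
Start: joints at [-1.384, 0.342, 1.524, -0, 1.275, -0.146], TCP at [0.172, -0.496, 0.405] pointing down, gripper open.
Joint ranges: [-2.53, 2.53], [-0.77, 2.02], [0.04, 2.7], [-1, 4.14], [0.28, 2.66], [-3.11, 3.11]. Speed limits (rad/s): [2.57, 2.57, 3.14, 3.14, 3.14, 3.14].

## Interface

Orientations are given as [roll, pitch, yaw] about the fixed x, y, z axes, in that order (R = Rz(yaw) Ry(pitch) Rx(roll)).
In Python, from cell import robot gives the robot as it stands.
- The arm moves only by the shell command python3 -m pendant 'ROWS' [OPENING] [FORCE]. ROWS is a JSON list of rows, 1 to 8 of them, each written [[dx, dy, dz], [rx, ry, rz]]: dx, dy, dz in m, then a rotation vector rx, ry, rz in rad; each row shifts and turns the commanded pose from where the row before left it, along the tool's axes as they then stand; what a row does not reach is not made up. A row lasts 1/12 s, in which the tool goes at most 0.0417 m and 0.125 rad, less where a joint would pass 70% of its speed; a pose out of reach is approached as far as the arm can. OPENING is the finger opening in m, set as the command begins (- or left out keeps the last). The fingers move at their own pace and stop on an object; FORCE is the grip in N (left out, the last holds). Time passes only in rows, so rows that do not move let the fingers close. It prints the time, the measured TCP pose, the force, the opening and the grip force at its end. Input that does not fit is refused with a message, and nothing moves.
- robot.observe(): the state, without advancing time (a new reading comes with each control period).
- robot.read_camera(name): name is "scene" or "top" or "wrist"; returns a dict with "image" (400x640x3 uint8, red, green, blue), "fx", "fy", "cx", "cy" (pixels), "pose" (4x4, takes a point from camera to world coordinates). Camera axes: x right, y down, z forward; pixel columns grow to the right and rows downward; lengths in m; the calibration is good to about 2 mm. A picture is of the moment at which its call begins. There is no depth.
- robot.hand_in(): hands the job in; it is judged then, once.
The state is a dict: "time": time; "qpos": joint angles; "qvel": joint speeds; "joint_efforts": joint torques, N m; "tool_pos": TCP position; "tool_rot": TCP orientation; "contact_force": force on the tool from outside, world axes, zero at the start; "torque": the same for the moment, N m; "opening": finger opening in m; "grip_force": force on a finger pad.
Only numpy, scipy, OpenCV 4.12 (cv2) and the standard library are available. Lean on these libraries where they do the work, as an engineer would, in place of code of your own. Each camera call takes 0.05 s, during which the arm holds its last target. There are 200 camera calls.

## Working session

There is one attempt and no reset: what is moved stays moved. The work goes in short steps, Python scripts to look and compute and a shell command to move; the robot and the scene stay as the last step left them, time stands still between calls to the robot, and variables do not carry over. Pictures are saved under pics/ and viewed, at most 10 in all, crops included, and the job is handed in when it is done.

```bash
ls; mkdir -p pics; cat > h.py <<'E'
import numpy as np, cv2
from cell import robot
def cam(n,save=None):
    c=robot.read_camera(n); c['image']=np.asarray(c['image']); c['pose']=np.asarray(c['pose'])
    if save: cv2.imwrite('pics/'+save+'.png',c['image'][:,:,::-1])
    return c
def ray(c,u,v):
    d=c['pose'][:3,:3]@np.array([(u-c['cx'])/c['fx'],(v-c['cy'])/c['fy'],1]); return c['pose'][:3,3],d
def onz(c,u,v,z):
    o,d=ray(c,u,v); return o+d*(z-o[2])/d[2]
def proj(c,p):
    q=c['pose'][:3,:3].T@(np.asarray(p)-c['pose'][:3,3]); return np.array([c['fx']*q[0]/q[2]+c['cx'],c['fy']*q[1]/q[2]+c['cy']])
def tri(c1,p1,c2,p2):
    o1,d1=ray(c1,*p1);o2,d2=ray(c2,*p2)
    s=np.linalg.lstsq(np.c_[d1,-d2],o2-o1,rcond=None)[0]
    a,b=o1+d1*s[0],o2+d2*s[1]; return (a+b)/2,np.linalg.norm(a-b)
E
python3 - <<'E'
from h import *
a=cam('scene','scene0');b=cam('top','top0')
for c in(a,b): print(c['fx'],c['cx'],c['cy'],c['pose'].round(3).tolist())
print(robot.observe())
E
```

```text
pics
437.1986219979104 319.0559239296581 195.77615578726176 [[-0.89, 0.306, -0.337, 0.833], [0.455, 0.634, -0.626, 0.593], [0.022, -0.71, -0.703, 0.829], [0.0, 0.0, 0.0, 1.0]]
471.887874968183 321.59260321415877 192.45622893323676 [[-0.053, -0.974, 0.222, 0.256], [-0.999, 0.051, -0.015, 0.028], [0.003, -0.222, -0.975, 1.267], [0.0, 0.0, 0.0, 1.0]]
{'time': 0.1, 'qpos': array([-1.38399549e+00,  3.42672742e-01,  1.52489633e+00, -3.09294139e-05,
        1.27541658e+00, -1.45982208e-01]), 'qvel': array([ 0.0006911 , -0.00094181, -0.00397596,  0.0021902 ,  0.00036947,
        0.00122343]), 'joint_efforts': array([ 1.58597657e-03, -4.32004666e+01, -2.44694102e+01,  7.19038839e-02,
        5.26355475e-02, -3.66833603e-05]), 'tool_pos': array([ 0.17150905, -0.49607655,  0.40411285]), 'tool_rot': array([-3.14021017e+00, -1.73368937e-04,  3.32791945e-01]), 'contact_force': array([-0.36164358, -0.15968682,  0.25050357]), 'torque': array([-0.00040507, -0.00771102,  0.05678075]), 'grip_force': 0.0, 'opening': 0.09184446085370118}
```

View pics/scene0.png

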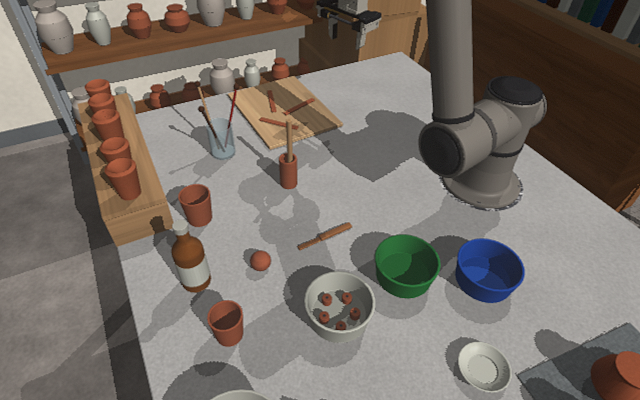

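View pics/top0.png

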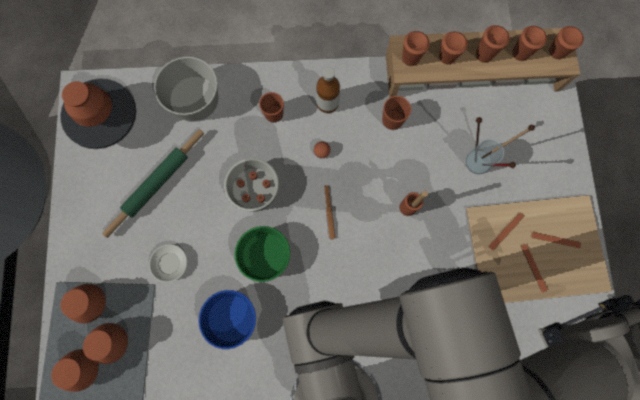

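Scene view: the white bowl with five beads is at scene (340,305) and top (251,185). It could be confused with:
- the grey basin, top (186,88)
- the white dish, top (168,262)
- the green bowl, top (263,254)
- the blue bowl, top (228,320)

The stick in its terracotta jar is at scene (289,155) and top (411,203). It could be confused with the brushes in the glass, top (485,157), the tumblers, top (395,112) and (271,107), and the knife, top (331,212). I choose the bead-filled white bowl and the narrow jar, and check both in one crop.

```bash
python3 - <<'E'
from h import *
a=cv2.imread('pics/scene0.png');b=cv2.imread('pics/top0.png')
f=lambda i,x,y,w,h,s:cv2.resize(i[y:y+h,x:x+w],None,fx=s,fy=s,interpolation=cv2.INTER_CUBIC)
r1=np.hstack([f(a,260,110,60,50*2-20,5)[:300],f(b,385,170,60,60,5)])
r2=np.hstack([f(a,300,265,80,80,3.75),f(b,215,150,80,80,3.75)])
cv2.imwrite('pics/crop0.png',np.vstack([r1,r2]))
E
```

```text
(no output)
```

View pics/crop0.png

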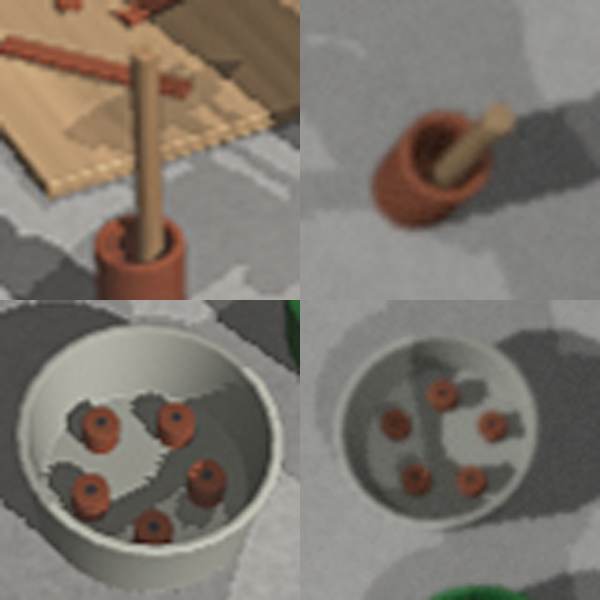

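The crops confirm it: a plain round stick leans in the narrow jar (tops at scene (289,120.5), top (425,194); mouth at scene (288,158.5), top (415,199.5)). The white bowl holds five beads (rim centre scene (340.3,302), top (251.3,184.8)).

```bash
python3 - <<'E'
from h import *
a=cam('scene');b=cam('top')
for n,p,q in(('sticktop',(289,120.5),(425,194)),('jar',(288.2,158.4),(414.8,199.6)),('bowl',(340.3,302),(251.3,184.8))):
    print(n,*tri(a,p,b,q))
print('jar',onz(a,288.2,158.4,.092),onz(b,414.8,199.6,.092)); print('bowl',onz(a,340.3,302,.06),onz(b,251.3,184.8,.06))
# beads in top: crop pixel -> image
hsv=cv2.cvtColor(b['image'],cv2.COLOR_RGB2HSV)
for c,z in((a,.026),(b,.026)):
    h=cv2.cvtColor(c['image'],cv2.COLOR_RGB2HSV)
    m=((h[...,0]<12)&(h[...,1]>110)).astype(np.uint8)
    n,l,s,ce=cv2.connectedComponentsWithStats(m)
    for i in range(1,n):
        if s[i,4]>15:
            P=onz(c,*ce[i],.018)
            if abs(P[0]-.5)<.25 and abs(P[1]-.2)<.3: print(ce[i].round(1),s[i,4],P.round(3))
for u,v in((331,188),(332,236)): print('knife',onz(b,u,v,.01))
print('lump',onz(b,322,150,.03),'bottle',onz(b,328,90,.1),'tumA',onz(b,395,112,.08))
E
```

```text
sticktop [ 0.48123782 -0.22650764  0.20554658] 0.00013539046762390468
jar [ 0.49026579 -0.22491298  0.09076784] 0.00525898915833899
bowl [0.56206299 0.19412405 0.05333393] 0.0012494674974563701
jar [ 0.48916183 -0.22122483  0.092     ] [ 0.49218568 -0.22632024  0.092     ]
bowl [0.56395524 0.19800331 0.06      ] [0.56085143 0.19279802 0.06      ]
[260.1 260.5] 312 [0.661 0.    0.018]
[346.5 298.1] 91 [0.533 0.174 0.018]
[326.3 299.5] 86 [0.573 0.158 0.018]
[354.5 313.4] 83 [0.536 0.213 0.018]
[323.6 317.4] 89 [0.598 0.193 0.018]
[340.2 325.7] 63 [0.576 0.224 0.018]
[321.6 149.3] 186 [0.663 0.002 0.018]
[252.4 175.1] 41 [0.599 0.195 0.018]
[240.2 182.9] 36 [0.578 0.229 0.018]
[266.  183.2] 36 [0.574 0.158 0.018]
[245.8 197.5] 45 [0.537 0.214 0.018]
[260.3 198.1] 41 [0.533 0.175 0.018]
knife [ 0.55303683 -0.01795911  0.01      ]
knife [ 0.42111801 -0.01303102  0.01      ]
lump [0.65661549 0.00126363 0.03      ] bottle [ 0.80049528 -0.02216383  0.1       ] tumA [ 0.73690167 -0.19910862  0.08      ]
```

```bash
python3 - <<'E'
from h import *
from scipy.spatial.transform import Rotation as R
a=cam('scene');b=cam('top')
na=np.cross(ray(a,289,120.4)[1],ray(a,290,161)[1]);nb=np.cross(ray(b,425.2,194)[1],ray(b,414.4,204.4)[1])
d=np.cross(na,nb);d/=np.linalg.norm(d);d*=np.sign(d[2]);print('axis',d,np.degrees(np.arccos(d[2])))
T=np.array([.4812,-.2265,.2055]);print('foot',T-.2*d)
o=robot.observe();Rt=R.from_euler('xyz',o['tool_rot']);print(o['tool_pos'])
print('delta tool to hover',Rt.inv().apply(np.array([.481,-.2265,.404])-o['tool_pos']))
E
```

```text
axis [-0.00752046 -0.00171236  0.99997025] 0.4419234850212326
foot [ 0.48270409 -0.22615753  0.00550595]
[ 0.17154966 -0.49614293  0.40449472]
delta tool to hover [ 0.38056121 -0.15375261  0.00060442]
```

The stick is close to upright, with its axis near (0.482, -0.226). I'll move to hover above it.

```bash
python3 -m pendant '[[[0.02,-0.008,-0.002],[0,0,0]],[[0.038,-0.015,-0.002],[0,0,0]],[[0.038,-0.015,-0.002],[0,0,0]],[[0.038,-0.015,0],[0,0,0]],[[0.038,-0.015,0],[0,0,0]],[[0.038,-0.015,0],[0,0,0]],[[0.038,-0.015,0],[0,0,0]],[[0.038,-0.015,0],[0,0,0]]]' 0.092 40
python3 -m pendant '[[[0.035,-0.015,0],[0,0,0]],[[0.03,-0.013,0],[0,0,0]],[[0.02,-0.008,0],[0,0,0]],[[0,0,0],[0,0,0.11]],[[0,0,0],[0,0,0.11]],[[0,0,0],[0,0,0.11]],[[0,0,0],[0,0,0]]]'
python3 - <<'E'
from h import *
o=robot.observe();print(o['tool_pos'],o['tool_rot'],o['qpos'])
cam('wrist','w1')
E
```

```text
time: 0.97
tool_pos: [0.4061, -0.2943, 0.4109]
tool_rot: [3.141, -0.0, 0.333]
contact_force: [-0.2, -1.1, -0.5]
opening: 0.0919
grip_force: 0.0
time: 1.55
tool_pos: [0.4737, -0.2339, 0.4106]
tool_rot: [-3.142, 0.0, -0.0]
contact_force: [-0.8, -0.2, -0.6]
opening: 0.0918
grip_force: 0.0
[ 0.47366734 -0.23391818  0.41057942] [-3.14158151e+00  2.29940601e-04 -4.76722075e-04] [-6.03808429e-01  3.43501826e-01  1.50523339e+00 -1.26126744e-04
  1.29305311e+00  9.67499215e-01]
```

View pics/w1.png

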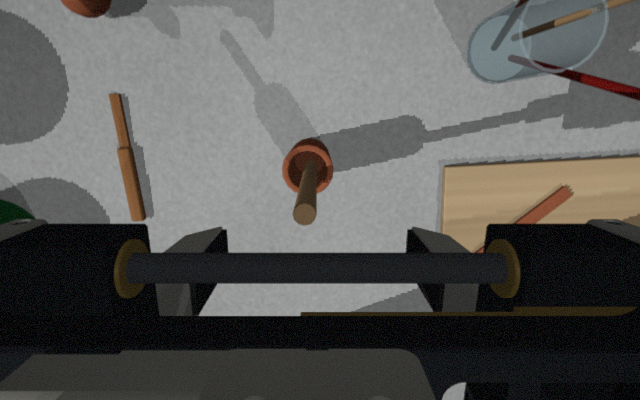

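The wrist view shows the jar mouth centre at (308,166) and the stick top at (305,213), between the open fingers. I'll cast rays from these to refine the positions.

```bash
python3 - <<'E'
from h import *
c=cam('wrist');b=cam('top');print(c['pose'].round(3)[:3].tolist())
print('top',onz(c,305,213.5,.207),'jar',onz(c,308,166,.092))
print('tri',tri(c,(305,213.5),b,(425.2,194)))
# jar rim mask
h=cv2.cvtColor(c['image'],cv2.COLOR_RGB2HSV);m=((h[...,0]<10)&(h[...,1]>120)).astype(np.uint8);m[:,:250]=0;m[:,360:]=0;m[220:]=0
ys,xs=np.nonzero(m);print(xs.min(),xs.max(),ys.min(),ys.max())
E
```

```text
[[0.005, -0.969, -0.245, 0.54], [-1.0, -0.005, -0.001, -0.234], [-0.0, 0.245, -0.969, 0.389]]
top [ 0.48427079 -0.22714498  0.207     ] jar [ 0.49470172 -0.22595562  0.092     ]
tri (array([ 0.48235556, -0.2274455 ,  0.20161533]), np.float64(0.0011290240063426785))
283 332 138 192
```

```bash
python3 -m pendant '[[[0.010,-0.007,0],[0,0,0]],[[0,0,0.015],[0,0,0]],[[0,0,0.02],[0,0,0]],[[0,0,0.02],[0,0,0]],[[0,0,0.018],[0,0,0]],[[0,0,0.01],[0,0,0]],[[0,0,0],[0,0,0]]]'
python3 -m pendant '[[[0,0,0],[0,0,0]],[[0,0,0],[0,0,0]],[[0,0,0],[0,0,0]],[[0,0,0],[0,0,0]],[[0,0,0],[0,0,0]],[[0,0,0],[0,0,0]],[[0,0,0],[0,0,0]],[[0,0,0],[0,0,0]]]' 0 50
python3 -m pendant '[[[0,0,0],[0,0,0]],[[0,0,0],[0,0,0]],[[0,0,0],[0,0,0]],[[0,0,0],[0,0,0]]]'
```

```text
time: 2.28
tool_pos: [0.4834, -0.2266, 0.3256]
tool_rot: [-3.139, 0.003, 0.004]
contact_force: [-0.8, -0.7, 0.4]
opening: 0.0918
grip_force: 0.0
time: 2.95
tool_pos: [0.4835, -0.2272, 0.3279]
tool_rot: [3.141, -0.0, 0.003]
contact_force: [-0.3, -0.3, -0.5]
opening: 0.0434
grip_force: 0.0
time: 3.28
tool_pos: [0.4835, -0.2272, 0.3277]
tool_rot: [3.142, 0.0, 0.003]
contact_force: [0.4, 0.2, -0.4]
opening: 0.0165
grip_force: 0.0
```

Still closing, so I'll wait a little longer and then lift.

```bash
python3 -m pendant '[[[0,0,0],[0,0,0]],[[0,0,0],[0,0,0]],[[0,0,0],[0,0,0]],[[0,0,0],[0,0,0]],[[0,0,0],[0,0,0]]]'
python3 -m pendant '[[[0,0,-0.005],[0,0,0]],[[0,0,-0.015],[0,0,0]],[[0,0,-0.02],[0,0,0]],[[0,0,-0.03],[0,0,0]],[[0,0,-0.03],[0,0,0]],[[0,0,-0.02],[0,0,0]],[[0,0,-0.01],[0,0,0]],[[0,0,0],[0,0,0]]]'
python3 - <<'E'
from h import *
a=cam('scene','s2');b=cam('top','t2')
p=proj(a,[.4835,-.227,.2]).astype(int);q=proj(b,[.4835,-.227,.2]).astype(int);print(p,q)
f=lambda n,p:cv2.resize(cv2.imread(f'pics/{n}.png')[max(p[1]-60,0):p[1]+60,p[0]-50:p[0]+50],(400,480),interpolation=cv2.INTER_CUBIC)
cv2.imwrite('pics/c2.png',np.hstack([f('s2',p),f('t2',q)]))
E
```

```text
time: 3.7
tool_pos: [0.4835, -0.2271, 0.3277]
tool_rot: [3.142, 0.0, 0.003]
contact_force: [-0.2, -0.3, 0.4]
opening: 0.0131
grip_force: 50.0
time: 4.37
tool_pos: [0.4836, -0.2271, 0.4602]
tool_rot: [3.139, -0.004, 0.003]
contact_force: [-0.5, 0.1, -0.2]
opening: 0.0132
grip_force: 50.0
[288 122] [424 193]
```

View pics/c2.png

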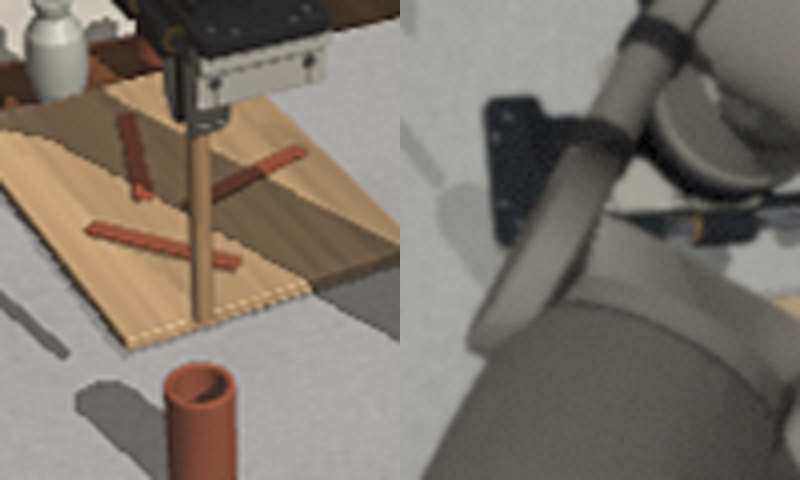

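The stick is clear of the jar and hangs almost vertical, with its foot at scene (288.7,142.5) and the empty jar mouth at (288.3,158). Next I check the foot offset in the hand.

```bash
python3 - <<'E'
from h import *
a=cam('scene');c=cam('wrist','w2');o=robot.observe();t=o['tool_pos'];print(t)
fz=t[2]-.3277+.008
print('foot scene',onz(a,288.75,142.7,fz)-t,'foot z',fz,'jar scene',onz(a,288.25,158,.092))
for s in(.03,.0): print(proj(c,[t[0],t[1],fz+s]))
h=cv2.cvtColor(c['image'],cv2.COLOR_RGB2HSV)
for y in range(170,330,12):
    r=h[y,270:370]; k=np.nonzero((r[:,0]>8)&(r[:,0]<25)&(r[:,1]>70))[0]; print(y,(k.min()+270,k.max()+270,len(k)) if len(k) else None)
E
```

```text
[ 0.4833169  -0.22704732  0.45592794]
foot scene [-0.00043789 -0.00171627 -0.3197    ] foot z 0.13622794197549304 jar scene [ 0.48837618 -0.22265467  0.092     ]
[317.27179228 195.30483634]
[317.25926338 187.63179361]
170 (np.int64(295), np.int64(336), 31)
182 (np.int64(298), np.int64(333), 31)
194 (np.int64(310), np.int64(323), 14)
206 (np.int64(308), np.int64(324), 17)
218 (np.int64(307), np.int64(325), 19)
230 (np.int64(306), np.int64(353), 23)
242 (np.int64(270), np.int64(352), 38)
254 (np.int64(280), np.int64(354), 12)
266 (np.int64(279), np.int64(355), 13)
278 (np.int64(279), np.int64(354), 12)
290 (np.int64(280), np.int64(354), 51)
302 (np.int64(282), np.int64(336), 40)
314 (np.int64(270), np.int64(369), 99)
326 (np.int64(282), np.int64(369), 7)
```

```bash
python3 -m pendant '[[[0,-0.01,0],[0,0,0]],[[0.006,-0.02,0],[0,0,0]],[[0.006,-0.03,0],[0,0,0]],[[0.007,-0.035,0],[0,0,0]],[[0.007,-0.035,0],[0,0,0]],[[0.007,-0.035,0],[0,0,0]],[[0.007,-0.035,0],[0,0,0]],[[0.007,-0.035,0],[0,0,0]]]'
python3 -m pendant '[[[0.007,-0.035,0],[0,0,0]],[[0.007,-0.035,0],[0,0,0]],[[0.007,-0.035,0],[0,0,0]],[[0.005,-0.035,0],[0,0,0]],[[0.005,-0.025,0],[0,0,0]],[[0,-0.015,0],[0,0,0]],[[0,-0.006,0],[0,0,0]],[[0,0,0],[0,0,0]]]'
python3 - <<'E'
from h import *
c=cam('wrist','w3');cam('top','t3');cam('scene','s3')
o=robot.observe();t=o['tool_pos'];print(t,o['tool_rot'])
fz=t[2]-.3277+.008; print('expected foot',proj(c,[t[0],t[1],fz]),fz)
E
```

```text
time: 5.23
tool_pos: [0.5295, 0.0104, 0.4568]
tool_rot: [-3.141, 0.002, 0.003]
contact_force: [0.5, 0.0, -0.2]
opening: 0.0132
grip_force: 50.0
time: 5.9
tool_pos: [0.5598, 0.1957, 0.4566]
tool_rot: [3.141, 0.002, 0.005]
contact_force: [0.2, -1.0, -0.4]
opening: 0.0133
grip_force: 50.0
[0.56022308 0.19322393 0.45740397] [3.14092349e+00 6.64378284e-04 1.93473023e-03]
expected foot [319.26561347 187.57449872] 0.13770397253489086
```

View pics/w3.png

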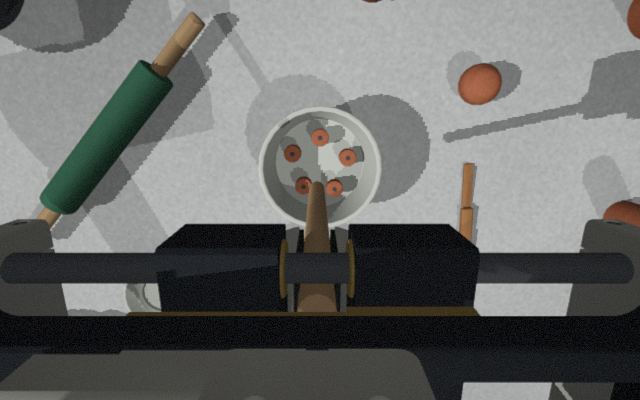

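The wrist view shows the bowl rim spanning columns 259–381 and rows 107–228, with the beads at (320,138), (348,157), (335,188), (303,185) and (292,153). The stick's foot is near (317,185). I'll put numbers on these.

```bash
python3 - <<'E'
from h import *
c=cam('wrist');t=robot.observe()['tool_pos'];print('t',t)
h=cv2.cvtColor(c['image'],cv2.COLOR_RGB2HSV)
m=((h[...,0]<10)&(h[...,1]>120)).astype(np.uint8);m[:,:262]=0;m[:,378:]=0;m[:110]=0;m[200:]=0
n,l,s,ce=cv2.connectedComponentsWithStats(m)
B=[]
for i in range(1,n):
    if s[i,4]>20: P=onz(c,*ce[i],.018);B.append(P);print(ce[i].round(1),s[i,4],P.round(4))
B=np.array(B)[:,:2]
for u,v in((259.5,167),(380.5,167),(320,107.5),(320,228)): print('rim',onz(c,u,v,.06).round(4))
# candidates stick mask around foot
k=((h[...,0]>9)&(h[...,0]<25)&(h[...,1]>80)).astype(np.uint8)
for y in range(178,226,4):
    x=np.nonzero(k[y,300:335])[0]; print(y,(x.min()+300,x.max()+300) if len(x) else None)
fz=t[2]-.3277+.008
print('foot expected',proj(c,[t[0],t[1],fz]),'far edge',proj(c,[t[0]+.007,t[1],fz]),'near',proj(c,[t[0]-.007,t[1],fz]))
b=cam('top');print('fz',fz)
for u,v in((251.3,184.8),):print(onz(b,u,v,.06))
E
```

```text
t [0.56028644 0.19300374 0.45760863]
[317.4 137.5] 140 [0.599  0.1922 0.018 ]
[289.9 153.6] 147 [0.5789 0.2271 0.018 ]
[344.8 157.3] 112 [0.5743 0.1572 0.018 ]
[301.3 185.9] 143 [0.5369 0.2129 0.018 ]
[331.8 188.2] 131 [0.5339 0.1732 0.018 ]
rim [0.5681 0.2591 0.06  ]
rim [0.5683 0.1193 0.06  ]
rim [0.6345 0.1895 0.06  ]
rim [0.4938 0.1889 0.06  ]
178 (np.int64(302), np.int64(302))
182 (np.int64(302), np.int64(333))
186 (np.int64(305), np.int64(334))
190 (np.int64(300), np.int64(327))
194 (np.int64(303), np.int64(333))
198 (np.int64(309), np.int64(324))
202 (np.int64(308), np.int64(324))
206 (np.int64(308), np.int64(325))
210 (np.int64(307), np.int64(325))
214 (np.int64(307), np.int64(326))
218 (np.int64(306), np.int64(326))
222 (np.int64(306), np.int64(326))
foot expected [316.75666453 188.24467049] far edge [316.77104574 180.8597626 ] near [316.74244445 195.54683594]
fz 0.1379086303308164
[0.56085143 0.19279802 0.06      ]
```

I'll set the foot down on the far side at radius 44 mm, 32° towards +y, in the gap between two beads.

```bash
python3 -m pendant '[[[0.01,-0.006,0],[0,0,0]],[[0.02,-0.011,0],[0,0,0]],[[0.01,-0.006,0],[0,0,0]],[[0,0,0],[0,0,0]],[[0,0,0.01],[0,0,0]],[[0,0,0.02],[0,0,0]],[[0,0,0.02],[0,0,0]],[[0,0,0],[0,0,0]]]'
python3 - <<'E'
from h import *
c=cam('wrist');t=robot.observe()['tool_pos'];print(t, robot.observe()['tool_rot'])
h=cv2.cvtColor(c['image'],cv2.COLOR_RGB2HSV)
fz=t[2]-.3197
u,v=proj(c,[*t[:2],fz]);print(u,v,proj(c,[t[0]+.007,t[1],fz]))
u,v=int(u),int(v)
cv2.imwrite('pics/w4.png',cv2.resize(c['image'][v-90:v+60,u-100:u+100,::-1],None,fx=4,fy=4,interpolation=cv2.INTER_CUBIC)); print(u-100,v-90)
E
```

```text
time: 6.82
tool_pos: [0.599, 0.2161, 0.403]
tool_rot: [3.139, 0.008, 0.002]
contact_force: [-1.5, 0.2, -1.2]
opening: 0.0133
grip_force: 50.0
[0.59937506 0.21632155 0.40537796] [3.14010225e+00 5.39615944e-03 2.01160807e-03]
315.813399578332 185.8460498644884 [315.82258951 178.38950809]
215 95
```

View pics/w4.png

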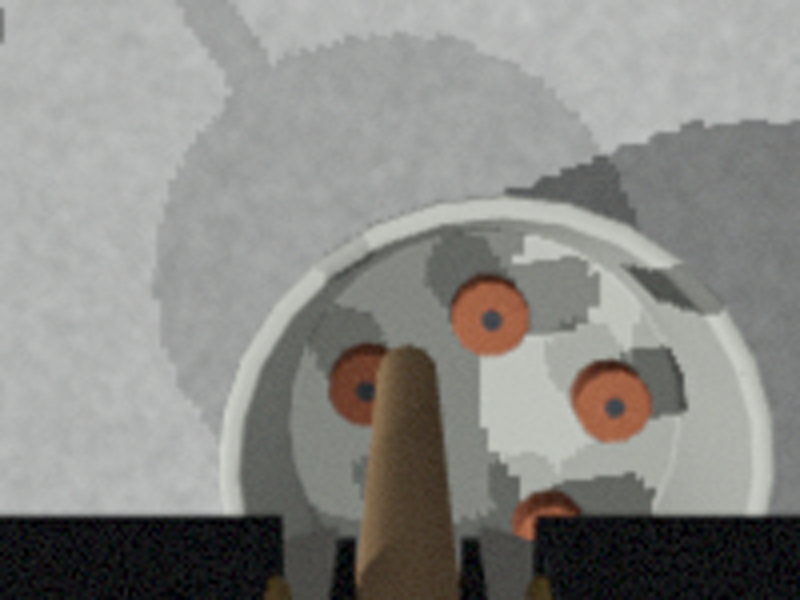

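The foot shows at about (317,183), in line with the gap between the beads at crop (490,315) and (365,385). It is about 2 mm short in x, so I correct that and lower it.

```bash
python3 -m pendant '[[[0.002,-0.001,0.01],[0,0,0]],[[0,0,0.015],[0,0,0]],[[0,0,0.015],[0,0,0]],[[0,0,0.015],[0,0,0]],[[0,0,0.01],[0,0,0]],[[0,0,0.007],[0,0,0]],[[0,0,0],[0,0,0]],[[0,0,0],[0,0,0]]]'
python3 - <<'E'
from h import *
b=cam('top','t5');cam('scene','s5');o=robot.observe();print(o['tool_pos'],o['contact_force'])
h=cv2.cvtColor(b['image'],cv2.COLOR_RGB2HSV);m=((h[...,0]<12)&(h[...,1]>110)).astype(np.uint8)
n,l,s,ce=cv2.connectedComponentsWithStats(m)
for i in range(1,n):
    P=onz(b,*ce[i],.018)
    if s[i,4]>10 and abs(P[0]-.56)<.08 and abs(P[1]-.19)<.08: print(s[i,4],P.round(3))
E
```

```text
time: 7.53
tool_pos: [0.6024, 0.2182, 0.3362]
tool_rot: [-3.142, -0.001, 0.003]
contact_force: [-0.1, -0.0, -0.5]
opening: 0.0135
grip_force: 50.0
[0.60250029 0.21823818 0.33680994] [-0.10287407  0.16463716 -0.02680391]
36 [0.574 0.158 0.018]
41 [0.534 0.175 0.018]
```

```bash
python3 -m pendant '[[[0,0,0.005],[0,0,0]],[[-0.0078,-0.0052,0],[0,0,0]],[[-0.0097,-0.0049,0],[0,0,0]],[[-0.0096,-0.004,0],[0,0,0]],[[-0.0104,-0.0014,0],[0,0,0]],[[-0.0104,0.0014,0],[0,0,0]],[[-0.0096,0.004,0],[0,0,0]],[[-0.0083,0.0063,0],[0,0,0]]]'
python3 -c "
from h import *
cam('scene','s6');cam('wrist','w6');print(robot.observe()['tool_pos'])"
```

```text
time: 8.3
tool_pos: [0.536, 0.2224, 0.332]
tool_rot: [-3.142, -0.006, 0.004]
contact_force: [4.9, -1.3, 0.9]
opening: 0.0129
grip_force: 50.0
[0.53576552 0.22167795 0.33207204]
```

```bash
python3 -m pendant '[[[-0.0063,0.0083,0],[0,0,0]],[[-0.004,0.0096,0],[0,0,0]],[[-0.0014,0.0104,0],[0,0,0]],[[0.0014,0.0104,0],[0,0,0]],[[0.004,0.0096,0],[0,0,0]],[[0.0063,0.0083,0],[0,0,0]],[[0.0083,0.0063,0],[0,0,0]],[[0.0096,0.004,0],[0,0,0]]]'
python3 -m pendant '[[[0.0104,0.0014,0],[0,0,0]],[[0.0104,-0.0014,0],[0,0,0]],[[0.0096,-0.004,0],[0,0,0]],[[0.0083,-0.0063,0],[0,0,0]],[[0.0063,-0.0083,0],[0,0,0]],[[0.004,-0.0096,0],[0,0,0]],[[0.0014,-0.0104,0],[0,0,0]],[[-0.0014,-0.0104,0],[0,0,0]]]'
python3 - <<'E'
from h import *
c=cam('wrist');a=cam('scene','s7');t=robot.observe()['tool_pos'];print(t)
p=proj(a,[.563,.193,.03]).astype(int);q=proj(c,[t[0],t[1],.03]).astype(int);print(p,q)
f=lambda im,p:cv2.resize(im[p[1]-60:p[1]+60,p[0]-60:p[0]+60,::-1],(400,400),interpolation=cv2.INTER_CUBIC)
cv2.imwrite('pics/c7.png',np.hstack([f(a['image'],p),f(c['image'],q)]))
E
```

```text
time: 9.07
tool_pos: [0.5557, 0.1546, 0.3313]
tool_rot: [-3.139, -0.002, 0.002]
contact_force: [1.9, 2.1, 0.4]
opening: 0.0131
grip_force: 50.0
time: 9.73
tool_pos: [0.6034, 0.2039, 0.3298]
tool_rot: [3.139, 0.003, 0.002]
contact_force: [-6.0, -4.4, 2.3]
opening: 0.0134
grip_force: 50.0
[0.60237481 0.20509536 0.32994937]
[338 307] [314 193]
```

View pics/c7.png

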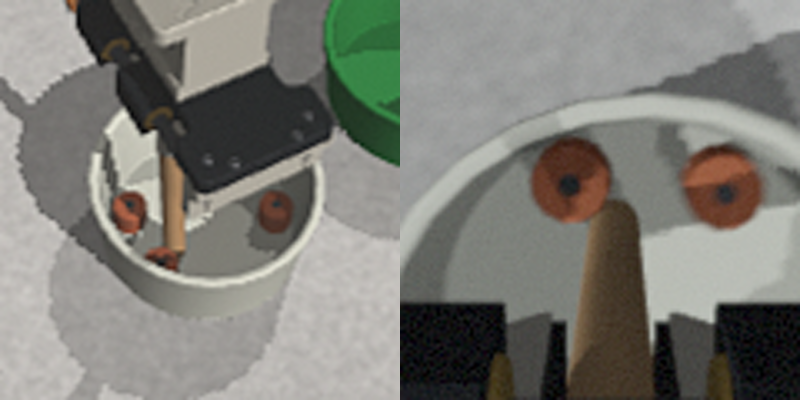

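The scene and wrist crops show the foot among the beads, pushing one ahead (wrist crop (570,180)). The foot sits a few mm inside the tool axis, so the stick may have leaned in the grip. I'll measure that numerically.

```bash
cat >> h.py <<'E'
def foot(show=True):
    c=cam('wrist');t=robot.observe()['tool_pos'];fz=t[2]-.3197
    h=cv2.cvtColor(c['image'],cv2.COLOR_RGB2HSV)
    m=((h[...,0]>9)&(h[...,0]<25)&(h[...,1]>75)).astype(np.uint8)
    m=cv2.morphologyEx(m,cv2.MORPH_OPEN,np.ones((5,5),np.uint8)); m[232:]=0
    n,l=cv2.connectedComponents(m); u=int(proj(c,[t[0],t[1],.1])[0])
    k=l[222,u-6:u+7]; k=np.bincount(k[k>0]).argmax()
    ys,xs=np.nonzero(l==k); v=ys.min(); x=xs[ys<v+4].mean()
    f=onz(c,x,v,fz)-[.007,0,0]
    if show: print('foot row',v,'col',round(x,1),'off',((f-t)[:2]*1000).round(1),'rel bowl mm',((f[:2]-[.563,.193])*1000).round(1),'tcp',t.round(4))
    return f
E
python3 -c "
from h import *
foot()"
```

```text
foot row 194 col 317.5 off [-13.7  -0.7] rel bowl mm [25.8 10.8] tcp [0.6025 0.2045 0.3301]
```

```bash
python3 -m pendant '[[[0.005,0,0],[0,0,0]],[[0.005,0,0],[0,0,0]],[[0,0,0],[0,0,0]]]' - 60
python3 - <<'E'
from h import *
foot(); print(robot.observe()['contact_force'])
E
```

```text
time: 10.13
tool_pos: [0.6131, 0.2031, 0.3302]
tool_rot: [3.139, 0.003, 0.003]
contact_force: [-5.6, -3.8, 1.1]
opening: 0.0131
grip_force: 60.0
foot row 203 col 317.6 off [-21.9  -1.6] rel bowl mm [28.   8.5] tcp [0.6129 0.2031 0.3302]
[-4.08787357 -3.97511026  1.06828035]
```

A bead is wedged between the foot and the wall on the far side, and the stick has turned in the grip. I'll back off to the empty centre and measure.

```bash
python3 -m pendant '[[[-0.008,0.002,0],[0,0,0]],[[-0.01,0.003,0],[0,0,0]],[[-0.01,0.003,0],[0,0,0]],[[0,0,0],[0,0,0]]]'
cat >> h.py <<'E'
def beads(c=None):
    c=c or cam('wrist')
    h=cv2.cvtColor(c['image'],cv2.COLOR_RGB2HSV)
    m=((h[...,0]<9)&(h[...,1]>110)).astype(np.uint8)
    n,l,s,ce=cv2.connectedComponentsWithStats(m)
    for i in range(1,n):
        P=onz(c,*ce[i],.02)[:2]-[.563,.193]
        if s[i,4]>15 and np.hypot(*P)<.075: print('bead',s[i,4],'rel mm',(P*1000).round(),'r',round(np.hypot(*P)*1000),'ang',round(np.degrees(np.arctan2(P[1],P[0]))))
E
python3 - <<'E'
from h import *
foot(); print(robot.observe()['contact_force']); c=cam('wrist','w8');beads(c);print('scene');a=cam('scene','s8');beads(a)
E
```

```text
time: 10.52
tool_pos: [0.5846, 0.1956, 0.3312]
tool_rot: [-3.141, -0.001, 0.002]
contact_force: [0.3, -0.0, -0.4]
opening: 0.0131
grip_force: 60.0
foot row 201 col 316.7 off [-19.4  -0.1] rel bowl mm [3.  2.7] tcp [0.5854 0.1958 0.3313]
[-0.52276744 -0.52389903 -0.67897415]
bead 146 rel mm [43. 21.] r 48 ang 26
bead 29 rel mm [ -2. -50.] r 50 ang -93
bead 19 rel mm [ -4. -37.] r 38 ang -96
scene
bead 31 rel mm [ -6. -47.] r 47 ang -97
bead 89 rel mm [ 41. -20.] r 46 ang -26
bead 70 rel mm [-40.  20.] r 45 ang 154
bead 31 rel mm [37. 15.] r 40 ang 21
```

The foot now hangs 19 mm off the tool axis and the beads sit along the wall at radius about 46 mm. I'll tilt the tool 0.12 rad so the stick is vertical again, and use a wider circle from here.

```bash
python3 -m pendant '[[[-0.0127,0,0],[0,0.04,0]],[[-0.0127,0,-0.0005],[0,0.04,0]],[[-0.0127,0,-0.001],[0,0.04,0]],[[0,0,0],[0,0,0]],[[0,0,0],[0,0,0]]]'
cat >> h.py <<'E'
from scipy.spatial.transform import Rotation as R
def foot2():
    # foot from scene-independent wrist view, tool may be tilted; stick taken as vertical below the grasp point
    c=cam('wrist');o=robot.observe();t=o['tool_pos'];g=t+R.from_euler('xyz',o['tool_rot']).apply([0,0,.159]);fz=g[2]-.160
    h=cv2.cvtColor(c['image'],cv2.COLOR_RGB2HSV)
    m=((h[...,0]>9)&(h[...,0]<25)&(h[...,1]>75)).astype(np.uint8)
    m=cv2.morphologyEx(m,cv2.MORPH_OPEN,np.ones((5,5),np.uint8)); m[232:]=0
    n,l=cv2.connectedComponents(m); k=l[222,305:330]; k=np.bincount(k[k>0]).argmax()
    ys,xs=np.nonzero(l==k); v=ys.min(); x=xs[ys<v+4].mean()
    f=onz(c,x,v,fz)-[.007,0,0]; r=(f[:2]-[.563,.193])*1000
    print('foot row',v,'col',round(x,1),'off grasp',((f-g)[:2]*1000).round(1),'rel bowl',r.round(1),'r',np.hypot(*r).round(1),'fz',fz.round(4),'grasp rel',((g[:2]-[.563,.193])*1000).round(1),'F',o['contact_force'].round(1))
E
python3 -c "
from h import *
foot2();beads()"
```

```text
time: 11.08
tool_pos: [0.5476, 0.1961, 0.3311]
tool_rot: [-3.141, -0.12, 0.003]
contact_force: [-0.2, -0.1, -0.8]
opening: 0.0129
grip_force: 60.0
foot row 201 col 316.8 off grasp [-0.2  0. ] rel bowl [4.  3.2] r 5.1 fz 0.0132 grasp rel [4.2 3.2] F [-0.2  0.6 -0.8]
bead 55 rel mm [46. 21.] r 51 ang 25
bead 32 rel mm [36. 21.] r 42 ang 31
```

```bash
python3 -m pendant '[[[0.0098,0.001,0.0012],[0,0,0]],[[0.0098,0.001,0.0012],[0,0,0]],[[0.0098,0.001,0.0012],[0,0,0]],[[0.0098,0.001,0.0012],[0,0,0]],[[0,0,0],[0,0,0]],[[0,0,0],[0,0,0]]]'
python3 -c "
from h import *
foot2();beads();beads(cam('scene'))"
```

```text
time: 11.68
tool_pos: [0.5875, 0.1918, 0.3301]
tool_rot: [3.142, -0.119, 0.002]
contact_force: [-0.6, 0.1, 0.1]
opening: 0.0129
grip_force: 60.0
foot row 201 col 317.0 off grasp [ 0.7 -0.3] rel bowl [43.6 -1.4] r 43.6 fz 0.0123 grasp rel [42.8 -1.1] F [-0.5  0.4  0.2]
bead 44 rel mm [50. 16.] r 52 ang 18
bead 35 rel mm [45. 20.] r 50 ang 24
bead 26 rel mm [ 48. -24.] r 54 ang -26
bead 22 rel mm [ 47. -16.] r 50 ang -19
bead 26 rel mm [40. 25.] r 47 ang 33
bead 36 rel mm [-38. -12.] r 40 ang -163
bead 38 rel mm [ 44. -23.] r 50 ang -27
bead 65 rel mm [-40.  20.] r 44 ang 154
bead 34 rel mm [37. 14.] r 40 ang 21
```

The foot is down on the far side at radius 43.6 mm with no load. Starting the circle, one quarter per command.

```bash
python3 -m pendant '[[[-0.0015,-0.0114,-0.0002],[0,0,0]],[[-0.0044,-0.0106,-0.0005],[0,0,0]],[[-0.007,-0.0091,-0.0008],[0,0,0]],[[-0.009,-0.007,-0.0011],[0,0,0]],[[-0.0105,-0.0044,-0.0013],[0,0,0]],[[-0.0113,-0.0015,-0.0014],[0,0,0]]]' | grep force
python3 -c "
from h import *
foot2();beads(cam('scene','s10'))"
```

```text
contact_force: [0.4, -0.5, 0.5]
grip_force: 60.0
foot row 216 col 316.8 off grasp [-12.1  -0.4] rel bowl [-16.7  44.5] r 47.6 fz 0.0127 grasp rel [-4.6 44.9] F [-1.8  1.  -1.2]
bead 82 rel mm [-11. -44.] r 46 ang -104
bead 73 rel mm [-39. -19.] r 44 ang -154
bead 90 rel mm [ 41. -20.] r 46 ang -26
bead 20 rel mm [-46.  24.] r 51 ang 153
bead 23 rel mm [ 9. 38.] r 39 ang 77
```

```bash
python3 - <<'E'
from h import *
c=cam('wrist');a=cam('scene')
p=proj(a,[.563,.193,.03]).astype(int)
f=lambda im,x,y:cv2.resize(im[y-60:y+60,x-60:x+60,::-1],(400,400),interpolation=cv2.INTER_CUBIC)
cv2.imwrite('pics/c11.png',np.hstack([f(a['image'],*p),f(c['image'],317,200)]))
E
```

```text
(no output)
```

View pics/c11.png

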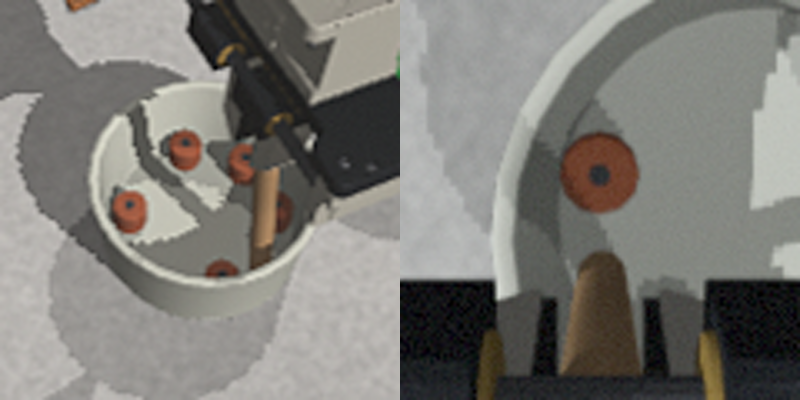

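The wrist crop shows the foot at (600,250) with the bead it had pushed now behind it at (600,175), so the bead squeezed past and the stick has turned 12 mm further. I'll straighten it again, and from here measure after every quarter.

```bash
python3 -m pendant '[[[-0.012,0.0015,-0.0016],[0,0.0375,0]],[[-0.012,0.0015,-0.0021],[0,0.0375,0]],[[0,0,0],[0,0,0]],[[0,0,0],[0,0,0]]]' | grep -A1 pos
sed -i 's/\.563,\.193/.564,.192/g' h.py
python3 -c "
from h import *
foot2()"
```

```text
tool_pos: [0.5186, 0.233, 0.3313]
tool_rot: [-3.141, -0.195, 0.003]
foot row 216 col 317.1 off grasp [-2.6 -0.2] rel bowl [-16.7  40.9] r 44.2 fz 0.0154 grasp rel [-14.1  41.1] F [ 0.3 -0.1 -0.1]
```

```bash
python3 -m pendant '[[[-0.0117,0.0068,-0.0003],[0,0,0]],[[-0.0077,0.0086,-0.0015],[0,0,0]],[[-0.0052,0.0103,-0.001],[0,0,0]],[[-0.0025,0.0113,-0.0005],[0,0,0]],[[0.0005,0.0116,0.0001],[0,0,0]]]' | grep -A2 pos
python3 -c "
from h import *
foot2();beads(cam('scene'))"
```

```text
tool_pos: [0.4936, 0.1839, 0.3305]
tool_rot: [-3.14, -0.202, 0.003]
contact_force: [4.9, 0.6, -0.4]
foot row 206 col 315.8 off grasp [8.4 3.1] rel bowl [-30.   -6.7] r 30.8 fz 0.0145 grasp rel [-38.4  -9.8] F [ 5.2 -1.8 -0.7]
bead 82 rel mm [-12. -43.] r 45 ang -105
bead 27 rel mm [-34. -30.] r 45 ang -138
bead 67 rel mm [-47.  -6.] r 48 ang -173
bead 89 rel mm [ 40. -19.] r 45 ang -26
bead 23 rel mm [ 8. 39.] r 40 ang 79
```

A bead at the wall wedged the stick again. Wall beads need the foot further out, at about 47 mm, so the push is tangential. I'll return to the centre, square the stick and restart from the far side.

```bash
python3 -m pendant '[[[0.0098,-0.0023,0.0019],[0,0,0]],[[0.0098,-0.0023,0.0019],[0,0,0]],[[0.0098,-0.0023,0.0019],[0,0,0]],[[0,0,0],[0,0,0]],[[0,0,0],[0,0,0]]]' | grep -A2 pos
python3 -c "
from h import *
foot2();beads(cam('scene'));beads()"
```

```text
tool_pos: [0.5221, 0.1909, 0.3287]
tool_rot: [3.141, -0.194, 0.002]
contact_force: [-0.2, 0.1, -0.4]
foot row 209 col 316.0 off grasp [4.9 0.7] rel bowl [-6.9 -0.3] r 6.9 fz 0.0126 grasp rel [-11.8  -1. ] F [ 0.1  0.3 -0.7]
bead 82 rel mm [-13. -44.] r 45 ang -106
bead 111 rel mm [-43. -12.] r 45 ang -164
bead 91 rel mm [ 40. -19.] r 44 ang -26
bead 23 rel mm [ 8. 39.] r 40 ang 79
bead 99 rel mm [13. 43.] r 45 ang 73
bead 22 rel mm [14. 51.] r 53 ang 74
bead 33 rel mm [ -4. -45.] r 45 ang -95
```

```bash
python3 -m pendant '[[[0.0095,0,0.0017],[0,-0.03,0]],[[0.0104,-0.0008,0.0017],[0,0,0]],[[0.0104,-0.0008,0.0017],[0,0,0]],[[0.0104,-0.0008,0.0017],[0,0,0]],[[0.0104,-0.0008,0.0017],[0,0,0]],[[0.0104,-0.0008,0.0017],[0,0,0]],[[0,0,0],[0,0,0]],[[0,0,0],[0,0,0]]]' | grep -A2 pos
python3 -c "
from h import *
foot2();beads(cam('scene'));beads()"
```

```text
tool_pos: [0.5837, 0.1953, 0.3291]
tool_rot: [3.141, -0.164, 0.003]
contact_force: [-0.3, 0.1, -0.4]
foot row 208 col 316.4 off grasp [1.  0.3] rel bowl [46.3  3.6] r 46.5 fz 0.0123 grasp rel [45.3  3.3] F [-0.  -0.6 -0.1]
bead 17 rel mm [ -5. -44.] r 45 ang -97
bead 50 rel mm [-43.  -2.] r 44 ang -178
bead 33 rel mm [ 44. -23.] r 50 ang -28
bead 23 rel mm [ 8. 39.] r 40 ang 79
bead 39 rel mm [ 47. -16.] r 50 ang -19
```

```bash
python3 -m pendant '[[[-0.0021,-0.0125,-0.0003],[0,0,0]],[[-0.0056,-0.0109,-0.0009],[0,0,0]],[[-0.0082,-0.009,-0.0014],[0,0,0]],[[-0.0102,-0.0066,-0.0017],[0,0,0]],[[-0.0115,-0.0037,-0.0019],[0,0,0]]]' | grep -A2 pos
python3 -c "
from h import *
foot2();beads(cam('scene'));beads()"
```

```text
tool_pos: [0.5444, 0.2395, 0.3292]
tool_rot: [-3.142, -0.165, 0.004]
contact_force: [-0.8, 0.1, -0.1]
foot row 208 col 316.5 off grasp [ 3.  -0.2] rel bowl [ 7.2 47.9] r 48.5 fz 0.0123 grasp rel [ 4.2 48.1] F [-2.5  1.2 -0.8]
bead 85 rel mm [-12. -43.] r 45 ang -106
bead 50 rel mm [-34. -24.] r 41 ang -145
bead 92 rel mm [ 40. -20.] r 44 ang -26
bead 32 rel mm [-17.  43.] r 46 ang 112
```

```bash
python3 -m pendant '[[[-0.0121,0.0005,-0.002],[0,0,0]],[[-0.0118,0.0026,-0.002],[0,0,0]],[[-0.0108,0.0057,-0.0018],[0,0,0]],[[-0.0089,0.0083,-0.0015],[0,0,0]],[[-0.0065,0.0103,-0.0011],[0,0,0]]]' | grep -A2 pos
python3 -c "
from h import *
foot2();beads(cam('scene'));beads()"
```

```text
tool_pos: [0.4963, 0.2106, 0.3309]
tool_rot: [-3.14, -0.173, 0.003]
contact_force: [6.7, 2.4, 0.7]
foot row 203 col 316.1 off grasp [7.8 2.5] rel bowl [-33.4  19.9] r 38.9 fz 0.0143 grasp rel [-41.2  17.4] F [ 4.6 -0.2  0.3]
bead 76 rel mm [-11. -43.] r 44 ang -105
bead 119 rel mm [-39. -23.] r 45 ang -149
bead 26 rel mm [-51.  15.] r 53 ang 163
bead 89 rel mm [ 40. -19.] r 44 ang -26
bead 90 rel mm [-17. -47.] r 50 ang -109
bead 61 rel mm [-28. -28.] r 40 ang -135
bead 24 rel mm [-39.   6.] r 40 ang 171
bead 18 rel mm [-46.   5.] r 46 ang 173
```

```bash
python3 -m pendant '[[[0,-0.005,0],[0,0,0]],[[-0.0069,0,0.0005],[0,0,0]],[[0,0,0],[0,0,0]]]' | grep -A2 pos
python3 -c "
from h import *
foot2();beads()"
```

```text
tool_pos: [0.4889, 0.2166, 0.3283]
tool_rot: [-3.14, -0.168, 0.003]
contact_force: [4.9, 3.1, 1.8]
foot row 196 col 315.8 off grasp [12.4  1.3] rel bowl [-35.8  26.2] r 44.4 fz 0.0116 grasp rel [-48.3  25. ] F [5.1 2.3 0.9]
bead 19 rel mm [-19. -50.] r 53 ang -111
bead 55 rel mm [-30. -35.] r 46 ang -130
bead 27 rel mm [-32. -22.] r 39 ang -146
bead 36 rel mm [-40.  11.] r 42 ang 164
bead 37 rel mm [-48.   6.] r 48 ang 173
bead 33 rel mm [-51. -10.] r 52 ang -169
bead 24 rel mm [-54.  11.] r 55 ang 169
```

```bash
python3 -m pendant '[[[0,0.01,0],[0,0,0]],[[0,0.01,0],[0,0,0]],[[0,0.01,0],[0,0,0]],[[0,0.01,0],[0,0,0]]]' | grep -A2 pos
python3 -c "
from h import *
foot2();beads();beads(cam('scene'))"
```

```text
tool_pos: [0.4897, 0.1761, 0.3285]
tool_rot: [-3.14, -0.169, 0.003]
contact_force: [4.1, 7.9, 2.2]
foot row 192 col 314.6 off grasp [16.7  3.4] rel bowl [-31.  -13.2] r 33.6 fz 0.0117 grasp rel [-47.7 -16.6] F [5.  2.9 1.3]
bead 71 rel mm [-23. -41.] r 47 ang -119
bead 93 rel mm [-31. -31.] r 44 ang -135
bead 26 rel mm [-46.  -0.] r 46 ang -180
bead 160 rel mm [ -6. -42.] r 42 ang -98
bead 16 rel mm [-33. -33.] r 47 ang -135
bead 69 rel mm [-45.  -7.] r 45 ang -172
bead 88 rel mm [ 40. -19.] r 45 ang -26
```

```bash
python3 -m pendant '[[[0.001,0.01,0],[0,0,0]],[[0.005,0.01,0.0008],[0,0,0]],[[0.009,0.006,0.0015],[0,0,0]],[[0.011,0.003,0.0018],[0,0,0]]]' | grep -A2 pos
python3 -c "
from h import *
foot2();beads();beads(cam('scene'))"
```

```text
tool_pos: [0.5143, 0.1492, 0.3285]
tool_rot: [-3.133, -0.163, -0.0]
contact_force: [-3.5, 16.3, 8.7]
foot row 192 col 303.7 off grasp [13.  13.8] rel bowl [ -8.4 -28. ] r 29.2 fz 0.0119 grasp rel [-21.4 -41.7] F [ 1.2 13.9  4.2]
bead 33 rel mm [ -3. -45.] r 45 ang -94
bead 48 rel mm [ -4. -53.] r 53 ang -95
bead 22 rel mm [ -4. -39.] r 39 ang -96
bead 81 rel mm [-30. -33.] r 45 ang -132
bead 209 rel mm [ 26. -32.] r 41 ang -51
bead 65 rel mm [-45.  -7.] r 45 ang -171
```

```bash
python3 -m pendant '[[[0.004,-0.007,0.0007],[0,0,0]],[[0.006,-0.004,0.001],[0,0,0]],[[0,0,0],[0,0,0]]]' | grep -A2 pos
python3 -c "
from h import *
foot2();beads();beads(cam('scene'))"
```

```text
tool_pos: [0.5244, 0.1598, 0.3269]
tool_rot: [-3.139, -0.159, 0.003]
contact_force: [-2.7, 4.7, 3.2]
foot row 185 col 313.8 off grasp [21.8  3.4] rel bowl [  7.  -28.6] r 29.5 fz 0.0098 grasp rel [-14.8 -32. ] F [-2.   5.7  2.1]
bead 64 rel mm [  5. -45.] r 45 ang -83
bead 24 rel mm [-29. -43.] r 52 ang -124
bead 81 rel mm [-30. -33.] r 45 ang -133
bead 204 rel mm [ 28. -31.] r 42 ang -48
bead 69 rel mm [-45.  -7.] r 45 ang -172
```

```bash
python3 -m pendant '[[[0.0143,-0.003,0.0009],[0,-0.045,0]],[[0.0144,0,0.0002],[0,-0.045,0]],[[0.0144,0,-0.0004],[0,-0.045,0]],[[0,0,0],[0,0,0]],[[0,0,0],[0,0,0]]]' | grep -A2 pos
python3 -c "
from h import *
foot2();beads();beads(cam('scene'))"
```

```text
tool_pos: [0.5671, 0.1616, 0.3308]
tool_rot: [-3.141, -0.025, 0.003]
contact_force: [-2.5, 2.9, 0.1]
foot row 185 col 314.7 off grasp [0.8 2.3] rel bowl [  7.6 -28.2] r 29.2 fz 0.012 grasp rel [  6.9 -30.5] F [-2.3  3.8 -0.1]
bead 38 rel mm [ 13. -44.] r 46 ang -74
bead 31 rel mm [  7. -49.] r 49 ang -82
bead 20 rel mm [-24. -42.] r 48 ang -120
bead 76 rel mm [-30. -33.] r 45 ang -132
bead 192 rel mm [ 30. -30.] r 42 ang -46
bead 66 rel mm [-44.  -6.] r 45 ang -172
```

```bash
python3 -m pendant '[[[0.009,-0.004,0],[0,0,0]],[[0.007,-0.005,0],[0,0,0]],[[0.005,-0.007,0],[0,0,0]],[[0.006,-0.009,0.0005],[0,0,0]],[[0.005,-0.011,0.0005],[0,0,0]],[[0,-0.011,0],[0,0,0]],[[-0.006,-0.01,0],[0,0,0]],[[-0.009,-0.008,0],[0,0,0]]]' | grep -A2 pos
python3 -c "
from h import *
foot2();beads();beads(cam('scene'))"
```

```text
tool_pos: [0.5845, 0.2263, 0.332]
tool_rot: [3.141, -0.032, 0.003]
contact_force: [-0.1, 0.3, -0.6]
foot row 193 col 316.5 off grasp [-3.7 -1.4] rel bowl [19.6 34.3] r 39.6 fz 0.013 grasp rel [23.3 35.7] F [-0.1  1.3 -1. ]
bead 94 rel mm [ 36. -32.] r 48 ang -42
bead 19 rel mm [ 11. -40.] r 42 ang -75
bead 83 rel mm [  0. -44.] r 44 ang -90
bead 79 rel mm [ 31. -33.] r 45 ang -46
bead 72 rel mm [42. -2.] r 43 ang -3
```

```bash
python3 -m pendant '[[[-0.009,-0.006,0],[0,0,0]],[[-0.011,-0.0015,0],[0,0,0]],[[-0.011,0.0015,0],[0,0,0]],[[-0.01,0.004,0],[0,0,0]],[[-0.009,0.007,0],[0,0,0]],[[-0.004,0.0085,0],[0,0,0]],[[0.001,0.01,0],[0,0,0]],[[0.003,0.01,0],[0,0,0]]]' | grep -A2 pos
python3 -c "
from h import *
foot2();beads();beads(cam('scene'))"
```

```text
tool_pos: [0.5347, 0.1911, 0.3308]
tool_rot: [3.141, -0.031, 0.003]
contact_force: [1.0, 0.5, 0.2]
foot row 193 col 316.1 off grasp [-7.4  2.4] rel bowl [-30.7  -0.3] r 30.7 fz 0.0118 grasp rel [-23.2  -2.7] F [ 1.4 -0.5 -0.4]
bead 82 rel mm [-23. -34.] r 41 ang -125
bead 23 rel mm [-39. -14.] r 41 ang -161
bead 69 rel mm [-30. -34.] r 45 ang -132
bead 84 rel mm [  0. -44.] r 44 ang -90
bead 47 rel mm [-46.  -4.] r 47 ang -175
bead 93 rel mm [ 31. -33.] r 45 ang -46
bead 70 rel mm [43. -2.] r 43 ang -3
```

```bash
python3 -m pendant '[[[0.002,0.008,0],[0,0,0]],[[0.003,0.007,0],[0,0,0]],[[0.005,0.006,0],[0,0,0]],[[0.006,0.005,0],[0,0,0]],[[0.007,0.003,0],[0,0,0]],[[0.008,0.001,0],[0,0,0]],[[0.008,-0.001,0],[0,0,0]],[[0.007,-0.003,0],[0,0,0]]]' | grep -A2 pos
python3 -c "
from h import *
foot2();beads();beads(cam('scene'))"
```

```text
tool_pos: [0.5818, 0.166, 0.3317]
tool_rot: [3.141, -0.03, 0.003]
contact_force: [-2.3, 1.5, 1.9]
foot row 193 col 316.4 off grasp [-6.9 -0.5] rel bowl [ 16.2 -25.9] r 30.6 fz 0.0127 grasp rel [ 23.1 -25.4] F [-1.5  1.5  1.6]
bead 23 rel mm [ 48. -10.] r 49 ang -11
bead 55 rel mm [ 18. -41.] r 45 ang -66
bead 79 rel mm [-24. -37.] r 44 ang -123
bead 65 rel mm [-45.  -7.] r 45 ang -171
bead 94 rel mm [ 33. -32.] r 46 ang -44
bead 70 rel mm [43. -2.] r 43 ang -2
```

```bash
python3 -m pendant '[[[0.006,-0.005,0],[0,0,0]],[[0.005,-0.007,0],[0,0,0]],[[0.003,-0.009,0],[0,0,0]],[[0,-0.009,0],[0,0,0]],[[0.002,-0.009,0],[0,0,0]],[[0.001,-0.008,0],[0,0,0]],[[-0.005,-0.009,0],[0,0,0]],[[-0.009,-0.007,0],[0,0,0]]]' | grep -A2 pos
python3 -c "
from h import *
foot2();beads();beads(cam('scene'))"
```

```text
tool_pos: [0.584, 0.2304, 0.3319]
tool_rot: [-3.141, -0.033, 0.003]
contact_force: [0.3, 0.4, -0.3]
foot row 192 col 316.4 off grasp [-2.6 -0.9] rel bowl [20.2 38.8] r 43.7 fz 0.0129 grasp rel [22.8 39.7] F [-0.8  1.5 -0.5]
bead 45 rel mm [ 33. -20.] r 39 ang -31
bead 26 rel mm [ 21. -39.] r 44 ang -62
bead 81 rel mm [ 12. -43.] r 45 ang -75
bead 81 rel mm [ 39. -21.] r 44 ang -29
bead 39 rel mm [40.  9.] r 41 ang 13
```

That is more than two full turns from the far side, with every bead shifted well away from its start. Lifting out.

```bash
python3 -m pendant '[[[0,0,-0.015],[0,0,0]],[[0,0,-0.02],[0,0,0]],[[0,0,-0.025],[0,0,0]],[[0,0,-0.025],[0,0,0]],[[0,0,-0.025],[0,0,0]],[[0,0,-0.02],[0,0,0]],[[0,0,0],[0,0,0]],[[0,0,0],[0,0,0]]]' | grep -B1 -A2 pos
python3 -c "
from h import *
foot2();beads();beads(cam('scene','s20'));beads(cam('top'))"
```

```text
time: 22.17
tool_pos: [0.5798, 0.2287, 0.463]
tool_rot: [-3.141, -0.033, 0.002]
contact_force: [-0.8, -0.5, -1.2]
foot row 193 col 316.5 off grasp [-5.6  0.4] rel bowl [14.9 37.1] r 40.0 fz 0.1424 grasp rel [20.5 36.7] F [ 0.6 -0.6 -0.5]
bead 39 rel mm [47. 18.] r 50 ang 21
bead 17 rel mm [-15. -38.] r 41 ang -111
bead 23 rel mm [-39.  -2.] r 39 ang -177
bead 53 rel mm [-21. -38.] r 43 ang -119
bead 81 rel mm [ 12. -43.] r 45 ang -75
bead 63 rel mm [-45.  -7.] r 46 ang -171
bead 86 rel mm [ 39. -21.] r 44 ang -29
bead 38 rel mm [40. 10.] r 41 ang 13
bead 19 rel mm [ 36. -23.] r 43 ang -32
bead 18 rel mm [ 10. -44.] r 45 ang -77
bead 24 rel mm [-45.  -5.] r 45 ang -173
```

All five beads are in the bowl. I'll square the stick and carry it to the jar.

```bash
python3 -m pendant '[[[-0.011,0,-0.0005],[0,0.035,0]],[[-0.0055,0.015,-0.0005],[0,0,0]],[[-0.007,0.03,-0.0005],[0,0,0]],[[-0.007,0.035,-0.0005],[0,0,0]],[[-0.007,0.035,-0.0005],[0,0,0]],[[-0.007,0.035,-0.0005],[0,0,0]],[[-0.007,0.035,-0.0005],[0,0,0]],[[-0.007,0.035,-0.0005],[0,0,0]]]' | grep -A2 pos
python3 -m pendant '[[[-0.007,0.035,-0.0005],[0,0,0]],[[-0.007,0.035,-0.0005],[0,0,0]],[[-0.007,0.035,-0.0005],[0,0,0]],[[-0.007,0.035,-0.0005],[0,0,0]],[[-0.007,0.035,-0.0005],[0,0,0]],[[-0.006,0.035,-0.0005],[0,0,0]],[[-0.005,0.03,0],[0,0,0]],[[0,0.0155,0],[0,0,0]]]' | grep -A2 pos
python3 -m pendant '[[[0,0.015,0],[0,0,0]],[[0,0,0],[0,0,0]],[[0,0,0],[0,0,0]],[[0,0,0],[0,0,0]]]' | grep -A2 pos
python3 - <<'E'
from h import *
foot2()
c=cam('wrist','w21');h=cv2.cvtColor(c['image'],cv2.COLOR_RGB2HSV);m=((h[...,0]<10)&(h[...,1]>120)).astype(np.uint8);m[:,:250]=0;m[:,390:]=0;m[230:]=0
n,l,s,ce=cv2.connectedComponentsWithStats(m)
for i in range(1,n):
    if s[i,4]>60: print(s[i],onz(c,s[i,0]+s[i,2]/2,ce[i][1],.092))
E
```

```text
tool_pos: [0.5211, 0.0075, 0.4614]
tool_rot: [-3.142, -0.063, 0.003]
contact_force: [0.7, -0.2, -0.1]
tool_pos: [0.4753, -0.2498, 0.4613]
tool_rot: [-3.142, -0.063, -0.0]
contact_force: [0.8, 0.8, -0.5]
tool_pos: [0.4768, -0.2606, 0.4622]
tool_rot: [-3.141, -0.065, 0.004]
contact_force: [-0.3, -0.1, -0.5]
foot row 193 col 316.4 off grasp [-0.9  0.3] rel bowl [ -77.8 -452. ] r 458.6 fz 0.1437 grasp rel [ -76.9 -452.3] F [ 0.6 -0.2 -0.4]
[ 265  161   43   46 1082] [ 0.49411253 -0.22724748  0.092     ]
```

```bash
python3 -m pendant '[[[0.003,-0.016,0],[0,0,0]],[[0.003,-0.016,0],[0,0,0]],[[0,-0.001,0.01],[0,0,0]],[[0,0,0.01],[0,0,0]],[[0,0,0],[0,0,0]],[[0,0,0],[0,0,0]]]' | grep -A2 pos
python3 - <<'E'
from h import *
foot2()
c=cam('wrist','w22');print(onz(c,316,200,.092))
h=cv2.cvtColor(c['image'],cv2.COLOR_RGB2HSV);m=((h[...,0]<9)&(h[...,1]>120)).astype(np.uint8);m[:,:270]=0;m[:,370:]=0;m[230:]=0
ys,xs=np.nonzero(m);print(xs.min(),xs.max(),ys.min(),ys.max())
print('mid y',onz(c,(xs.min()+xs.max())/2,185,.092),'near edge',onz(c,316,ys.max()+.5,.092))
o=cv2.imread('pics/w21.png');
a=cam('scene');i=a['image']
cv2.imwrite('pics/c22.png',np.hstack([cv2.resize(c['image'][120:240,256:376,::-1],(400,400),interpolation=cv2.INTER_CUBIC),cv2.resize(i[90:210,230:350,::-1],(400,400),interpolation=cv2.INTER_CUBIC)]))
E
```

```text
tool_pos: [0.4835, -0.2288, 0.4418]
tool_rot: [-3.141, -0.063, 0.003]
contact_force: [0.3, 0.3, -0.3]
foot row 192 col 315.8 off grasp [-0.3  1.4] rel bowl [ -70.5 -419.6] r 425.4 fz 0.1237 grasp rel [ -70.2 -420.9] F [ 0.  -0.7 -0.2]
[ 0.48709116 -0.22814007  0.092     ]
271 353 167 229
mid y [ 0.50275803 -0.22400049  0.092     ] near edge [ 0.45546886 -0.2282067   0.092     ]
```

View pics/c22.png

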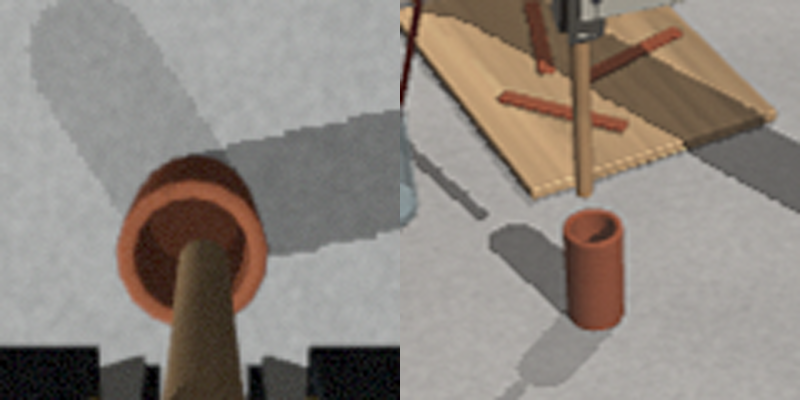

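The wrist crop shows the jar rim centred at (192,251), which is (313.8,195.5) full-frame, and the foot above its opening. In scene the stick hangs vertically over the jar. Shift (-1.5,+2) mm and lower.

```bash
python3 -m pendant '[[[-0.0015,-0.002,0],[0,0,0]],[[-0.0006,0,0.01],[0,0,0]],[[-0.0013,0,0.02],[0,0,0]],[[-0.0013,0,0.02],[0,0,0]],[[-0.0013,0,0.02],[0,0,0]],[[-0.0013,0,0.02],[0,0,0]],[[-0.0006,0,0.01],[0,0,0]],[[0,0,0],[0,0,0]]]' | grep -A2 pos
python3 -m pendant '[[[-0.0003,0,0.005],[0,0,0]],[[-0.0003,0,0.005],[0,0,0]],[[0,0,0],[0,0,0]],[[0,0,0],[0,0,0]]]' | grep -A2 pos
```

```text
tool_pos: [0.4816, -0.2264, 0.34]
tool_rot: [-3.139, -0.061, 0.002]
contact_force: [-0.2, 0.7, 0.2]
tool_pos: [0.4824, -0.2267, 0.333]
tool_rot: [3.141, -0.066, 0.003]
contact_force: [1.2, 0.3, 0.1]
```

```bash
python3 -m pendant '[[[0,0,0.002],[0,0,0]],[[0,0,0],[0,0,0]]]' | grep -A2 pos;  python3 -m pendant '[[[0,0,0.002],[0,0,0]],[[0,0,0],[0,0,0]]]' | grep -A2 pos
python3 -c "
from h import *
print(robot.observe()['contact_force'])"
```

```text
tool_pos: [0.4824, -0.2267, 0.3308]
tool_rot: [3.141, -0.066, 0.003]
contact_force: [-0.3, 0.6, -0.4]
tool_pos: [0.4825, -0.2266, 0.3284]
tool_rot: [3.142, -0.065, 0.003]
contact_force: [-0.4, 0.5, -0.7]
[-0.38492472  0.48034144 -0.65306616]
```

```bash
python3 -m pendant '[[[0,0,0.0015],[0,0,0]],[[0,0,0],[0,0,0]]]' | grep -A2 pos
python3 -m pendant '[[[0,0,0],[0,0,0]],[[0,0,0],[0,0,0]],[[0,0,0],[0,0,0]],[[0,0,0],[0,0,0]],[[0,0,0],[0,0,0]],[[0,0,0],[0,0,0]],[[0,0,0],[0,0,0]],[[0,0,0],[0,0,0]]]' 0.092 | grep -A4 pos
python3 -m pendant '[[[0,0,0],[0,0,0]],[[0,0,0],[0,0,0]],[[0,0,0],[0,0,0]],[[0,0,0],[0,0,0]],[[0,0,0],[0,0,0]],[[0,0,0],[0,0,0]]]' | grep -A4 pos
```

```text
tool_pos: [0.4826, -0.2266, 0.3268]
tool_rot: [-3.142, -0.065, 0.003]
contact_force: [0.1, 0.4, -0.9]
tool_pos: [0.4826, -0.2266, 0.3271]
tool_rot: [3.142, -0.065, 0.003]
contact_force: [0.6, 1.0, -0.2]
opening: 0.0618
grip_force: 0.0
tool_pos: [0.4826, -0.2267, 0.3271]
tool_rot: [3.142, -0.065, 0.003]
contact_force: [0.0, -0.5, -0.8]
opening: 0.0916
grip_force: 0.0
```

```bash
python3 -m pendant '[[[0,0,-0.01],[0,0,0]],[[0,0,-0.02],[0,0,0]],[[0,0,-0.03],[0,0,0]],[[0,0,-0.03],[0,0,0]],[[0,0,-0.03],[0,0,0]],[[0,0,-0.02],[0,0,0]],[[0,0,0],[0,0,0]],[[0,0,0],[0,0,0]]]' | grep -B1 -A4 pos
python3 -m pendant '[[[-0.03,0,0],[0,0,0]],[[-0.03,0,0],[0,0,0]],[[-0.03,0,0],[0,0,0]],[[0,0,0],[0,0,0]],[[0,0,0],[0,0,0]]]' | grep -A1 pos
python3 - <<'E'
from h import *
a=cam('scene','end_s');h=cv2.cvtColor(a['image'],cv2.COLOR_RGB2HSV)
m=((h[...,0]>9)&(h[...,0]<25)&(h[...,1]>75))
for y in range(112,166,6):
    x=np.nonzero(m[y,270:310])[0]; print(y,(x.min()+270,x.max()+270,len(x)) if len(x) else None)
beads(a);
old=cv2.imread('pics/scene0.png')[:,:,::-1]
d=cv2.absdiff(np.ascontiguousarray(old),a['image']).max(2)
for n,(x,y,w,hh) in dict(knife=(295,220,60,30),lump=(248,248,25,25),tumA=(178,182,38,45),tumB=(206,298,42,50),bottle=(170,220,42,72),jar=(277,150,24,40)).items(): print(n,(d[y:y+hh,x:x+w]>60).mean().round(3))
E
```

```text
time: 28.12
tool_pos: [0.4733, -0.2266, 0.4685]
tool_rot: [3.14, -0.068, 0.003]
contact_force: [0.2, 0.8, -0.8]
opening: 0.0917
grip_force: 0.0
tool_pos: [0.3827, -0.2268, 0.4603]
tool_rot: [-3.141, -0.064, 0.001]
112 (np.int64(270), np.int64(309), 33)
118 (np.int64(270), np.int64(309), 40)
124 (np.int64(270), np.int64(309), 33)
130 (np.int64(270), np.int64(309), 40)
136 (np.int64(270), np.int64(309), 40)
142 (np.int64(270), np.int64(291), 22)
148 (np.int64(270), np.int64(287), 8)
154 (np.int64(283), np.int64(288), 6)
160 (np.int64(284), np.int64(292), 7)
bead 82 rel mm [-24. -37.] r 44 ang -123
bead 82 rel mm [ 12. -43.] r 45 ang -75
bead 61 rel mm [-44.  -7.] r 45 ang -171
bead 86 rel mm [ 39. -21.] r 45 ang -29
bead 38 rel mm [40.  9.] r 41 ang 13
knife 0.0
lump 0.0
tumA 0.0
tumB 0.0
bottle 0.0
jar 0.054
```

```bash
python3 - <<'E'
from h import *
a=cv2.imread('pics/end_s.png');b=cv2.imread('pics/s10.png')
d=cv2.absdiff(a,b).max(2)[105:170,260:315]>25
for y in range(0,65,5):
    x=np.nonzero(d[y])[0]; print(y+105,(x.min()+260,x.max()+260,len(x)) if len(x) else None)
c=cam('scene');d2=cv2.absdiff(c['image'][:,:,::-1],a).max(2)[105:170,260:315]; print('still',(d2>40).mean(), robot.observe()['time'])
E
```

```text
105 (np.int64(260), np.int64(313), 26)
110 (np.int64(260), np.int64(288), 28)
115 (np.int64(260), np.int64(294), 35)
120 (np.int64(260), np.int64(303), 37)
125 (np.int64(260), np.int64(288), 18)
130 (np.int64(260), np.int64(288), 17)
135 (np.int64(260), np.int64(288), 16)
140 (np.int64(260), np.int64(288), 12)
145 (np.int64(260), np.int64(288), 9)
150 (np.int64(260), np.int64(289), 14)
155 (np.int64(260), np.int64(288), 11)
160 (np.int64(281), np.int64(288), 7)
165 None
still 0.0 28.6333
```

The stick stands still in its jar, the beads are in the bowl, and nothing else has moved.

```bash
python3 -c "
from cell import robot
print(robot.hand_in())"
```

```text
the job is handed in; nothing more can be done
None
```

I handed the job in at 28.6 s with all five beads shifted and still in the bowl, and the stick standing in its jar; the two-plus turns from the far side ran at 29–48 mm radius (about 30 mm where the foot passed beads on the wall) and came after two tries in which beads wedged and twisted the stick in the grip.

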